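Clamp a turned flange with the ball crank

TASK

The turned flange lies in its nest under the screw clamp, ready to be held for measuring. Fit the loose ball crank fully down onto the square end of the clamp's screw and wind it clockwise by its black grip, round full circles, until the foot bears firmly on the flange; stop when it comes up firm and do not force it. Let go and leave the crank on the square, and do not disturb the gear and the gauges lying nearby.

Things in the scene. Friction and masses are not known exactly. Their poses are not given: they have to be found in the camera images.
- crank: loose steel ball crank, 0.4 kg, standing on its hub, grip up, balanced. Origin: centre of the hub's underside; z up, x along the arm to the grip. Hub: 28 x 28 mm block 26 mm high, flats along x and y, dome above. Grasp its two flats that face along y, straddling the arm, and fit it upright. Socket in the underside: square, 13.2 mm wide, 22 mm deep, flats parallel to the hub's
- crank_top (a point): top of the crank's domed hub, 38 mm above its underside. The arm, a bar 11 mm thick at height 31 mm, runs through the hub to a counterweight ball (27 mm) at x = -47.5 mm and to a ball (21 mm) at x = +60 mm that carries the grip
- grip_mid (a point): middle of the crank's black plastic grip: upright round handle 19 mm thick and 42 mm high, 60 mm from the hub's axis; this point is 64.5 mm above the hub's underside, and the ball under the grip ends 23 mm below it. The grip revolves freely on its pin, so a hand that holds it need not turn as it goes round
- clamp_frame: grey two-column clamp, fixed on the plate: base 100 x 156 x 16 mm, two 14 mm columns 108 mm apart along its y, bridge 34 x 138 mm across them with its top at 140 mm (screw heads on it reach 144 mm). Origin: centre of the base's underside, on the screw's axis; z up
- seat_shoulder (a point): on the vertical axis of the clamp's screw, top of the round shoulder (24 mm across, 144 mm above the plate) on which the hub's underside rests when the crank is fully home. The screw does not rise or sink. Clockwise from above lowers the crosshead, 14 mm a turn. Free winding takes about 3.3 N at the grip (friction), and the screw stays where it is left
- square_top (a point): end of the screw's square, on its axis, 20 mm above the shoulder: 12 mm wide, last 2.5 mm tapering to 10 mm. The point belongs to the frame: the square's own angle differs each time and is not given; find it by feel (rest the crank on it with a few newtons and turn until it drops) or see it. Pressed off-centre or tilted the hub can stick half-way: then press on the dome
- crosshead: steel beam that the screw drives down the columns, with a round brass foot 30 mm across. Origin: centre of the foot's underside; z up. It starts 28 to 33 mm above the flange, 2 to 2.4 turns. On the flange the resistance rises by 1 N at the grip every 6 degrees. Firm: winding (in motion) takes 6 to 8 N at the grip, 75 to 125 N under the foot; over 10 N is forcing it
- flange_part: turned steel flange, loose between three short pins of the nest: disc 70 mm across, 9 mm thick, with a boss 32 mm across, 31 mm high in all. Origin: centre of its underside; the foot touches the boss when the crosshead's origin is 31 mm above this origin
- plug_gauge: bystander: plug gauge lying near the plate's front edge, 21 x 118 x 21 mm, origin at the centre of its underside
- gear: bystander: spur gear, 51 mm across and 20 mm high, flat on the plate, origin at the centre of its underside
- ring_gauge: bystander: knurled ring gauge, 54 mm across and 18 mm high, flat on the plate, origin at the centre of its underside
There are look-alikes about, which are no part of the job. What is shaped like the flange_part but green or purple is not meant.

How it is judged:
On the way, in this order (a step that is already met when the one before it is completed fails the run):
1. the crank is fitted fully down on the screw's square (z of crank in the frame of seat_shoulder below 0.003 m and horizontal distance between crank and seat_shoulder below 0.003 m and angle between crank's own z axis and vertical below 0.06 rad), for 0.2 s.
2. the foot is screwed down firmly on the flange (contact force between crosshead and flange_part above 40 N), for 0.2 s.
At the end, for the whole second after the job is handed in: the foot stays pressed on the flange with more than 40 N, the flange flat in its nest (within 6 mm of the clamp's axis), and the crank sits upright and still on the square, its hub within 3 mm of the shoulder and of the axis (all of step 1 and contact force between crosshead and flange_part above 40 N and horizontal distance between flange_part and clamp_frame below 0.006 m and angle between flange_part's own z axis and vertical below 0.03 rad and linear speed of crank below 0.02 m/s); the robot touches nothing.
It fails at once if the clamp is forced: over 180 N under the foot (contact force between crosshead and flange_part above 180 N).
It fails at once if the plug gauge, the gear or the ring gauge is moved by over 20 mm (distance of any of plug_gauge, gear, ring_gauge from where it was at the start of the episode above 0.02 m).
It also fails if it takes over 72 s, if anything falls off the work surface, if the arm or the gripper's body presses on something with over 40 N, if the wrist force passes 120 N, or if a joint passes its speed limit or range.

ROBOT

A 7-joint arm with a two-finger parallel gripper is mounted at the origin on a cart in front of the work surface, level with it; the furniture and walls round the work are solid. World frame = base frame: x ahead of the robot, y to its left, z up, the work surface at z = 0. Lengths are in m, angles in rad, forces in N, time in s.
With the tool pointing down it reaches from about 0.4 to 0.925 m from the base axis. Payload 4.1 kg.
Tool frame: the origin (TCP) lies at the very end of the fingers, on their centre line; the grasp point (between the pads) lies 19 mm behind it; z points along the fingers, y is the line along which they close (so a half turn about z gives the same grasp; the last joint's range is limited). The gripper opens to 85 mm and grips with 20 to 120 N. Pads are 22 mm wide; open, the fingers measure 114 mm over their backs; the gripper's body (76 mm by 85 mm) begins 54 mm behind the grasp point. The pads swing forward as they close: fully open they stand 13 mm farther back than shut.
Start: joints at [-0.809, 0.398, 0.045, 1.537, -0.019, 1.207, -0.051], TCP at [0.493, 0.424, 0.199] pointing down, gripper open.
Joint ranges: [-2.82, 2.82], [-0.49, 2.23], [-1.37, 1.46], [0, 2.46], [-1.36, 4.5], [0.23, 2], [-2.94, 2.94]. Speed limits (rad/s): [2.57, 2.57, 3.14, 3.14, 3.14, 3.14, 3.14].

INTERFACE

Orientations are given as a rotation vector (axis times angle).
In Python, from bench import get_state, eyes, ctrl gives the robot as it stands.
- The arm moves only by the tool arm_command, never from a script. Its argument "commands" is a list that holds one entry, the list of rows, each a list of 6 numbers: the shift along the tool's x, y, z normalised to -1 to 1, where 1 is 0.05 m, then the turn, a rotation vector about the tool's x, y, z normalised to -1 to 1, where 1 is 4 degrees. In form: [[[dx, dy, dz, ax, ay, az], ...]]. A call has 1 to 12 rows; each row shifts and turns the commanded pose from where the row before left it, along the tool's axes as they then stand; what a row does not reach is not made up. A row lasts 1/8 s, in which the tool goes at most 62.5 mm and 10.7 degrees, less where a joint would pass 70% of its speed; a pose out of reach is approached as far as the arm can. A call with a number of a shift or a turn outside -1 to 1 is refused whole. A call with a gripper value outside its range is refused whole. "claw" is the opening in per cent of the stroke, from 0 (shut) to 100 (fully open), set as the call begins (left out, the last holds). The fingers move at their own pace and stop on an object; "squeeze" is the grip in N (left out, the last holds). Time passes only in rows, so rows that do not move let the fingers close. It gives the time, the measured TCP pose, the force, the opening and the grip force at its end, in the units of the state.
- get_state(): the state, without advancing time (a new reading comes with each control period).
- eyes.get_image(name): name is "scene" or "top" or "wrist"; returns the picture (400x640x3 uint8, red, green, blue); there is no depth.
- eyes.calibration(name): a dict with "mtx" (3x3 intrinsics, pixels), "pose" (4x4, takes a point from camera to world coordinates). Camera axes: x right, y up, looking along -z (the intrinsics and any distortion apply to the point x, -y, -z); pixel columns grow to the right and rows downward; lengths in m; the calibration is good to about 2 mm. The wrist camera is an equidistant fisheye: a pixel r from the principal point sees the ray r / f radians off the axis. A picture is of the moment at which its call begins: read the wrist's pose just before it. calibration takes no time and is no camera call; for the wrist camera it gives the pose at the moment of the call.
- ctrl.sign_off(): hands the job in; it is judged then, once.
The state is a dict: "time_s": time; "joints": joint angles; "joint_vel": joint speeds; "joint_efforts": joint torques, N m; "eef_pos": TCP position; "tcp_rot": TCP orientation; "ft_force": force on the tool from outside, world axes, zero at the start; "moment": the same for the moment, N m; "grip_width": finger opening in m; "grip_force": force on a finger pad.
Only numpy, scipy, OpenCV 4.12 (cv2) and the standard library are available. Lean on these libraries where they do the work, as an engineer would, in place of code of your own. Each camera call takes 0.05 s, during which the arm holds its last target. There are 200 camera calls.

## Working session

There is one attempt and no reset: what is moved stays moved. The work goes in short steps, Python scripts to look and compute and a tool call to move; the robot and the scene stay as the last step left them, time stands still between calls to the robot, and variables do not carry over. Pictures are saved under pics/ and viewed, at most 10 in all, crops included, and the job is handed in when it is done.

Besides the shell and the picture viewer there is one more tool, called after ">>>" as name(argument=value, ...), one argument or row to a line, values as JSON. arm_command: Moves the arm, as the interface text tells. Scaled input: -1 to 1 covers 0.05 m each way for a shift and 4 degrees each way for a turn. Its arguments: {"type":"object","properties":{"commands":{"type":"array"},"claw":{"type":"number"},"squeeze":{"type":"number"}},"required":["commands"]}

```bash
mkdir -p pics; ls; python3 - <<'E'
from bench import get_state, eyes, ctrl
import cv2,numpy as np
s=get_state();print(s)
for n in ["scene","top","wrist"]:
    c=eyes.calibration(n);print(n,c)
    cv2.imwrite(f"pics/{n}0.png",cv2.cvtColor(eyes.get_image(n),cv2.COLOR_RGB2BGR))
a=cv2.imread("pics/scene0.png");b=cv2.imread("pics/top0.png")
E
```

```text
pics
{'time_s': 0.0, 'joints': array([-0.80900734,  0.39918327,  0.04503597,  1.53790036, -0.01871259,
        1.20686437, -0.0507202 ]), 'joint_vel': array([-0.00016918, -0.00232252,  0.00052431,  0.00129565, -0.00089218,
       -0.00162356, -0.00036815]), 'joint_efforts': array([ 4.93849129e-04, -4.75126433e+01,  1.36505026e+00, -2.54213995e+01,
        1.16993854e-02,  9.59595374e-03, -1.31189208e-05]), 'eef_pos': array([0.49239155, 0.42325741, 0.19806013]), 'tcp_rot': array([-1.31035341e+00, -2.85450774e+00,  2.83483814e-03]), 'ft_force': array([-0.36672505, -0.40979231, -0.96556261]), 'moment': array([0.02284259, 0.01904901, 0.01696557]), 'grip_force': 0.0, 'grip_width': 0.08574973233410696}
scene {'mtx': array([[365.18255642,   0.        , 319.38521922],
       [  0.        , 365.18255642, 199.32938221],
       [  0.        ,   0.        ,   1.        ]]), 'pose': array([[ 0.56335308,  0.47642278, -0.67502195, -0.0976516 ],
       [-0.82600657,  0.30635928, -0.47313544, -0.46438443],
       [-0.01861326,  0.82411487,  0.56611679,  0.59850925],
       [ 0.        ,  0.        , 
[... 268 characters left out ...]
    3.46990370e-01],
       [-9.99951405e-01,  9.87131789e-04,  9.80886401e-03,
        -3.84408600e-02],
       [ 9.85348636e-03,  1.31517379e-01,  9.91264893e-01,
         1.26881229e+00],
       [ 0.00000000e+00,  0.00000000e+00,  0.00000000e+00,
         1.00000000e+00]])}
wrist {'mtx': array([[309.70691629,   0.        , 321.37233431],
       [  0.        , 309.70691629, 201.58136428],
       [  0.        ,   0.        ,   1.        ]]), 'pose': array([[ 0.75783848, -0.62555205, -0.18537925,  0.44475367],
       [ 0.65244102,  0.72605961,  0.21715929,  0.47778048],
       [-0.00124805, -0.28552069,  0.95837173,  0.37259262],
       [ 0.        ,  0.        ,  0.        ,  1.        ]])}
```

View pics/scene0.png

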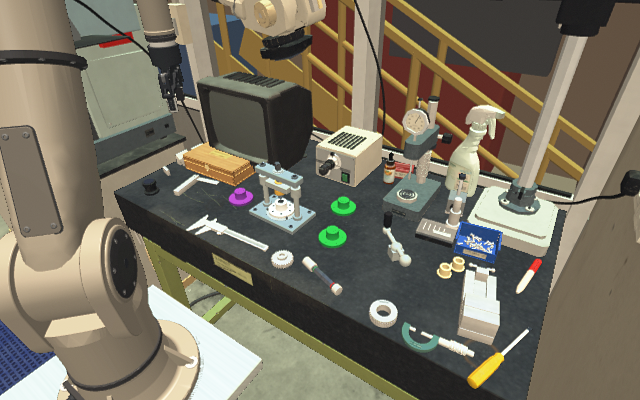

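View pics/top0.png

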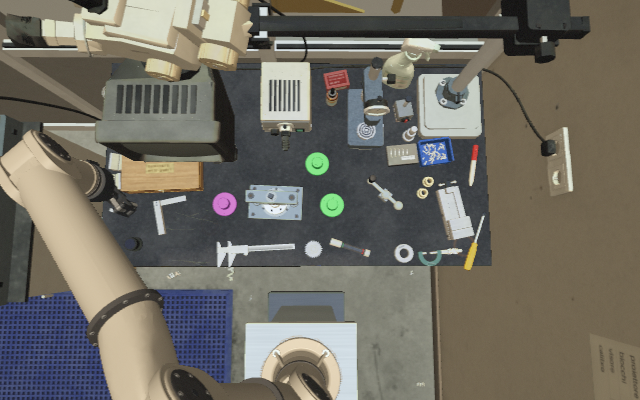

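The top view shows the clamp at about (275,203). The crank runs from its grip end near (372,182) to the counterweight near (398,205); in the scene view it spans (388,220) to (404,260). The green and purple look-alike flanges are at (317,163), (332,205) and (225,204), and they don't count. Next I'll enlarge the clamp and the crank.

```bash
python3 - <<'E'
import cv2,numpy as np
t=cv2.imread("pics/top0.png");s=cv2.imread("pics/scene0.png")
def c(im,x,y,w,h): return cv2.resize(im[y:y+h,x:x+w],(400,300),interpolation=cv2.INTER_CUBIC)
o=np.vstack([np.hstack([c(t,235,170,80,60),c(t,350,165,60,45)]),np.hstack([c(s,240,150,100,75),c(s,360,205,80,60)])])
cv2.imwrite("pics/crop1.png",o)
E
```

```text
(no output)
```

View pics/crop1.png

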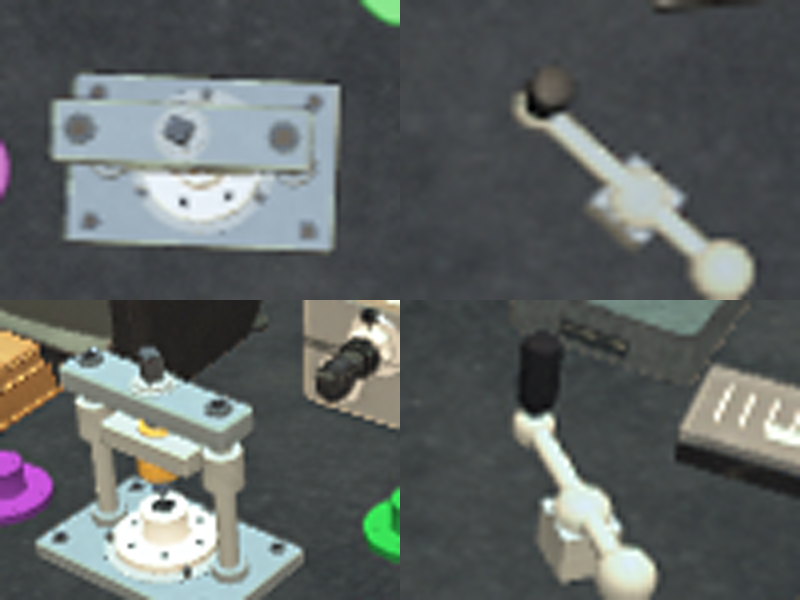

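```bash
cat > h.py <<'E'
import numpy as np
from bench import get_state, eyes, ctrl
def ray(n,u,v,cal=None):
    c=cal or eyes.calibration(n);K=c["mtx"];P=c["pose"]
    d=np.array([(u-K[0,2])/K[0,0],-(v-K[1,2])/K[1,1],-1.])
    if n=="wrist":
        x,y=(u-K[0,2])/K[0,0],(v-K[1,2])/K[1,1];r=np.hypot(x,y)
        d=np.array([np.sin(r)*x/max(r,1e-9),-np.sin(r)*y/max(r,1e-9),-np.cos(r)])
    return P[:3,3],P[:3,:3]@d
def onz(n,u,v,z,cal=None):
    o,d=ray(n,u,v,cal);return o+d*(z-o[2])/d[2]
def tri(*rays):
    A=np.zeros((3,3));b=np.zeros(3)
    for o,d in rays:
        d=d/np.linalg.norm(d);M=np.eye(3)-np.outer(d,d);A+=M;b+=M@o
    return np.linalg.solve(A,b)
E
python3 - <<'E'
from h import *
print("sq",onz("top",270.8,196,.164),onz("scene",278,162.5,.164),tri(ray("top",270.8,196),ray("scene",278,162.5)))
print("dome",onz("top",386.75,194,.036),onz("scene",397,246,.034))
print("cw",onz("top",398.3,205.2,.031),onz("scene",405.5,260,.031))
print("grip top",onz("top",372.5,178.8,.0855),onz("scene",388,213.5,.0855))
# bridge ends
print([onz("top",235+x/5,170+y/5,.144)[:2] for x,y in[(78,128),(284,137)]])
from scipy.spatial.transform import Rotation as R
s=get_state();m=R.from_rotvec(s['tcp_rot']).as_matrix();print(m)
E
```

```text
sq [0.49480679 0.07627866 0.164     ] [0.49798953 0.07561176 0.164     ] [0.49555804 0.07519302 0.16510124]
dome [ 0.51813332 -0.24682438  0.036     ] [ 0.51573037 -0.24838704  0.034     ]
cw [ 0.48598705 -0.28061388  0.031     ] [ 0.48693969 -0.28191565  0.031     ]
grip top [ 0.55419702 -0.19938761  0.0855    ] [ 0.55247229 -0.203402    0.0855    ]
[array([0.49849472, 0.13165972]), array([0.49380684, 0.02287989])]
[[-6.51911566e-01  7.58294208e-01 -1.09755430e-03]
 [ 7.58294999e-01  6.51910751e-01 -1.03264420e-03]
 [-6.75406695e-05 -1.50546263e-03 -9.99998865e-01]]
```

>>> arm_command(
  commands=[
    [[-0.75, -0.6, -0.4, 0, 0, 0], [-0.75, -0.6, -0.4, 0, 0, 0], [-0.75, -0.6, -0.4, 0, 0, 0], [-0.75, -0.6, 0, 0, 0, 0], [-0.75, -0.6, 0, 0, 0, 0], [-0.75, -0.6, 0, 0, 0, 0], [-0.75, -0.6, 0, 0, 0, 0], [-0.75, -0.6, 0, 0, 0, 0], [-0.75, -0.6, 0, 0, 0, 0], [-0.75, -0.6, 0, 0, 0, 0], [-0.75, -0.6, 0, 0, 0, 0], [-0.75, -0.6, 0, 0, 0, 0]],
  ],
  claw=100,
)

```text
time_s: 1.65
eef_pos: [0.513, -0.1536, 0.259]
tcp_rot: [-1.31, -2.855, -0.001]
ft_force: [0.1, 0.6, 0.8]
grip_width: 0.0853
grip_force: 0.0
```

>>> arm_command(
  commands=[
    [[-0.75, -0.6, 0, 0, 0, 0], [-0.75, -0.6, 0, 0, 0, 0], [0, 0, 0, 0, 0, 1], [0, 0, 0, 0, 0, 1], [0, 0, 0, 0, 0, 1], [0, 0, 0, 0, 0, 1], [0, 0, 0, 0, 0, 1], [0, 0, 0, 0, 0, 1], [0, 0, 0, 0, 0, 1], [0, 0, 0, 0, 0, 1], [0, 0, 0, 0, 0, 1], [0, 0, 0, 0, 0, 1]],
  ],
)

```text
time_s: 3.15
eef_pos: [0.5165, -0.248, 0.2588]
tcp_rot: [-2.21, -2.232, 0.0]
ft_force: [-0.3, 0.1, 0.0]
grip_width: 0.0853
grip_force: 0.0
```

>>> arm_command(
  commands=[
    [[0, 0, 0, 0, 0, 1], [0, 0, 0, 0, 0, 1], [0, 0, 0, 0, 0, 1], [0, 0, 0, 0, 0, 1], [0, 0, 0, 0, 0, 1], [0, 0, 0, 0, 0, 1], [0, 0, 0, 0, 0, 1], [0, 0, 0, 0, 0, 1], [0, 0, 0, 0, 0, 1], [0, 0, 0, 0, 0, 1], [0, 0, 0, 0, 0, 0.5]],
  ],
)

```text
time_s: 4.53
eef_pos: [0.5165, -0.248, 0.2588]
tcp_rot: [-2.863, -1.293, 0.0]
ft_force: [0.1, 0.0, 0.9]
grip_width: 0.0856
grip_force: 0.0
```

```bash
python3 - <<'E'
from h import *
import cv2
from scipy.spatial.transform import Rotation as R
s=get_state();c=eyes.calibration("wrist");im=eyes.get_image("wrist")
m=R.from_rotvec(s['tcp_rot']).as_matrix()
print(s['time_s'],s['eef_pos'],np.degrees(np.arctan2(m[1,0],m[0,0])),m[:,2],s['joints'])
np.save("w1.npy",c["pose"])
cv2.imwrite("pics/w1.png",cv2.cvtColor(im,cv2.COLOR_RGB2BGR))
E
```

```text
4.525 [ 0.51650666 -0.24798446  0.25879314] 48.62870793888201 [-4.48506048e-04  2.85944776e-04 -9.99999859e-01] [-0.19776518  0.27267159  0.70908246  1.65660338 -0.18405799  1.28109522
 -0.17606882]
```

View pics/w1.png

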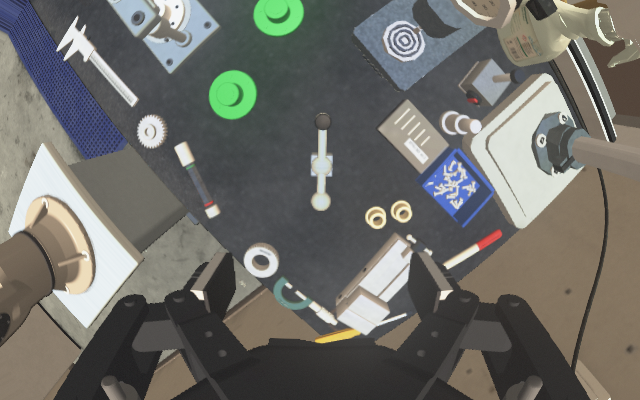

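The wrist view shows the crank between the fingers: grip top at (323,121), dome at (321,164) and counterweight at (320,201).

```bash
python3 - <<'E'
from h import *
import cv2
im=cv2.imread("pics/w1.png");hsv=cv2.cvtColor(im,cv2.COLOR_BGR2HSV)
c=eyes.calibration("wrist");c["pose"]=np.load("w1.npy")
g=im[:,:,1].astype(int)
def cen(mask,x0,y0,x1,y1):
    n,l,s,ce=cv2.connectedComponentsWithStats(mask[y0:y1,x0:x1].astype(np.uint8));i=1+np.argmax(s[1:,4]);print(s[i]+[x0,y0,0,0,0]);return ce[i]+[x0,y0]
b=g>110
for r in range(138,214,3): 
    xs=np.where(b[r,300:345])[0]+300; print(r,xs.min() if len(xs) else None,xs.max() if len(xs) else None)
cw=cen(b,305,192,335,214);gr=cen(g<40,308,108,336,132)
print(cw,gr)
P=onz("wrist",*cw,.031,c);print("cw",P);G=onz("wrist",*gr,.0855,c);print("grip",G)
D=onz("wrist",321,164,.036,c);print("dome",D,onz("wrist",321,164,.030,c))
d=(G-P)[:2];print(np.degrees(np.arctan2(d[1],d[0])),np.linalg.norm(d),np.linalg.norm((D-P)[:2]))
print("hub from cw", P[:2]+d/np.linalg.norm(d)*.0475)
E
```

```text
138 318 326
141 318 326
144 318 326
147 318 326
150 318 326
153 312 330
156 311 332
159 311 332
162 311 332
165 311 332
168 311 332
171 311 331
174 311 331
177 317 325
180 317 325
183 317 325
186 317 325
189 317 325
192 316 325
195 313 328
198 311 330
201 311 330
204 312 329
207 313 327
210 317 324
213 None None
[311 192  20  19 309]Traceback (most recent call last):
  File "<stdin>", line 11, in <module>
  File "<stdin>", line 7, in cen
    return _wrapfunc(a, 'argmax', axis=axis, out=out, **kwds)
    return bound(*args, **kwds)
ValueError: attempt to get argmax of an empty sequence
```

```bash
python3 - <<'E'
from h import *
c=eyes.calibration("wrist");c["pose"]=np.load("w1.npy")
from scipy.spatial.transform import Rotation as R
f=lambda u,v,z:onz("wrist",u,v,z,c)
P=f(320.5,201.5,.031);G=f(323,121,.0855);D=f(321.4,164,.026);A=f(322.3,144,.036);B=f(321.2,183,.036)
print(P,G,D,A,B)
for p,q in((P,G),(B,A),(P,D)):
    d=(q-p)[:2];print(np.degrees(np.arctan2(d[1],d[0])),np.linalg.norm(d))
d=(G-P)[:2];d/=np.linalg.norm(d);H=P[:2]+d*.0475;print("hub",H,G[:2]-d*.06)
s=get_state();m=R.from_rotvec(s['tcp_rot']).as_matrix()
print("tool shift",m.T@(np.r_[H,0.003]-s['eef_pos']))
E
```

```text
[ 0.48393705 -0.28318079  0.031     ] [ 0.55856353 -0.20296237  0.0855    ] [ 0.51824748 -0.24600873  0.026     ] [ 0.53751063 -0.22587132  0.036     ] [ 0.502425   -0.26361681  0.036     ]
47.068231237170465 0.10956325390715582
47.09156356600179 0.051533710478471884
47.29247505097143 0.05058623901404381
hub [ 0.51629058 -0.24840293] [ 0.51769591 -0.24689229]
tool shift [-4.33957782e-04  1.71280522e-04  2.55856908e-01]
```

>>> arm_command(
  commands=[
    [[0, 0, 1, 0, 0, 0.38], [0, 0, 1, 0, 0, 0], [0, 0, 1, 0, 0, 0], [0, 0, 1, 0, 0, 0], [0, 0, 0.6, 0, 0, 0], [0, 0, 0.35, 0, 0, 0], [0, 0, 0.1, 0, 0, 0], [0, 0, 0, 0, 0, 0]],
  ],
)

```text
time_s: 5.58
eef_pos: [0.5175, -0.2486, 0.0074]
tcp_rot: [2.878, 1.257, 0.002]
ft_force: [-0.7, -0.2, -0.5]
grip_width: 0.0854
grip_force: 0.0
```

>>> arm_command(
  commands=[
    [[0, 0, 0, 0, 0, 0], [0, 0, 0, 0, 0, 0], [0, 0, 0, 0, 0, 0], [0, 0, 0, 0, 0, 0], [0, 0, 0, 0, 0, 0], [0, 0, 0, 0, 0, 0]],
  ],
  claw=0,
  squeeze=50,
)

```text
time_s: 6.32
eef_pos: [0.5167, -0.2482, 0.0066]
tcp_rot: [-2.879, -1.257, 0.0]
ft_force: [0.2, -1.0, -0.2]
grip_width: -0.0002
grip_force: 0.0
```

```bash
python3 - <<'E'
from h import *
import cv2
cr=lambda im,x,y,w,h:cv2.resize(im[y:y+h,x:x+w],(400,300),interpolation=cv2.INTER_CUBIC)
s=get_state();print(s['grip_width'],s['eef_pos'])
a=eyes.get_image("scene");b=eyes.get_image("wrist");t=eyes.get_image("top")
o=np.vstack([np.hstack([cr(a,340,165,120,120),np.array(cr(t,330,150,100,75))]),np.hstack([cr(b,0,0,640,400),cr(b,260,100,160,120)])])
cv2.imwrite("pics/c2.png",cv2.cvtColor(o,cv2.COLOR_RGB2BGR))
E
```

```text
-0.00023773923155207192 [ 0.51665561 -0.24819022  0.00656988]
```

View pics/c2.png

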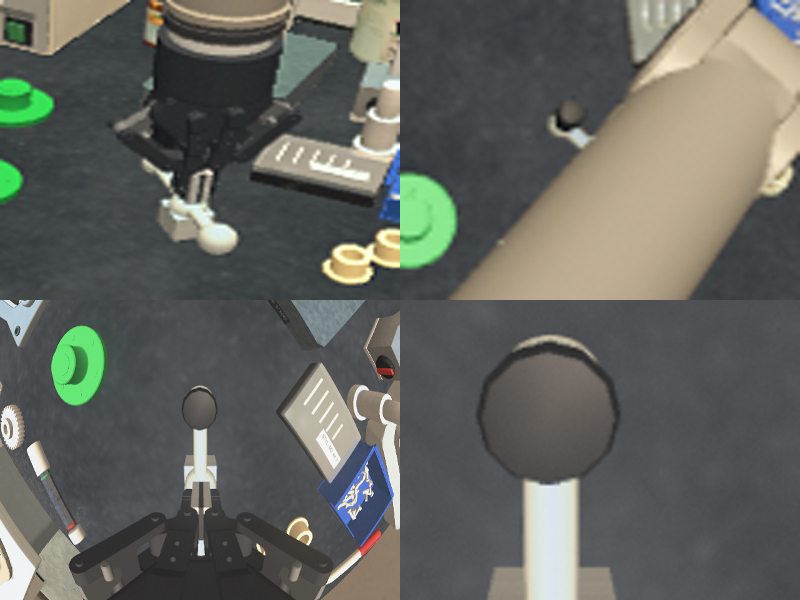

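The fingers closed fully without holding anything. They look as if they shut above the arm bar, so I'll zoom in on the fingertips in both views.

```bash
python3 - <<'E'
from h import *
import cv2
a=eyes.get_image("scene");b=eyes.get_image("wrist")
o=np.hstack([cv2.resize(a[220:280,370:430],(400,400),interpolation=cv2.INTER_CUBIC),cv2.resize(b[180:280,270:370],(400,400),interpolation=cv2.INTER_CUBIC)])
cv2.imwrite("pics/c3.png",cv2.cvtColor(o,cv2.COLOR_RGB2BGR))
def proj(n,p):
    c=eyes.calibration(n);q=np.linalg.inv(c["pose"])@np.r_[p,1];K=c["mtx"]
    x,y,z=q[0],-q[1],-q[2]
    if n=="wrist":
        r=np.hypot(x,y);t=np.arctan2(r,z);return K[0,0]*t*x/r+K[0,2],K[1,1]*t*y/r+K[1,2]
    return K[0,0]*x/z+K[0,2],K[1,1]*y/z+K[1,2]
e=get_state()['eef_pos']
for dz in(0,.019,.04,.06):
    p=e+[0,0,dz];print(dz,proj("scene",p),proj("wrist",p))
E
```

```text
0 (np.float64(395.89092458601726), np.float64(254.5702042779922)) (np.float64(320.9346917186816), np.float64(232.89067659001518))
0.019 (np.float64(396.71552368712014), np.float64(248.47999168058817)) (np.float64(320.86497805070684), np.float64(245.97925092386373))
0.04 (np.float64(397.6518047259492), np.float64(241.5649337211981)) (np.float64(320.77011428199637), np.float64(263.88822231111453))
0.06 (np.float64(398.5687990151389), np.float64(234.79232123071483)) (np.float64(320.6564011105935), np.float64(285.50947941726815))
```

View pics/c3.png

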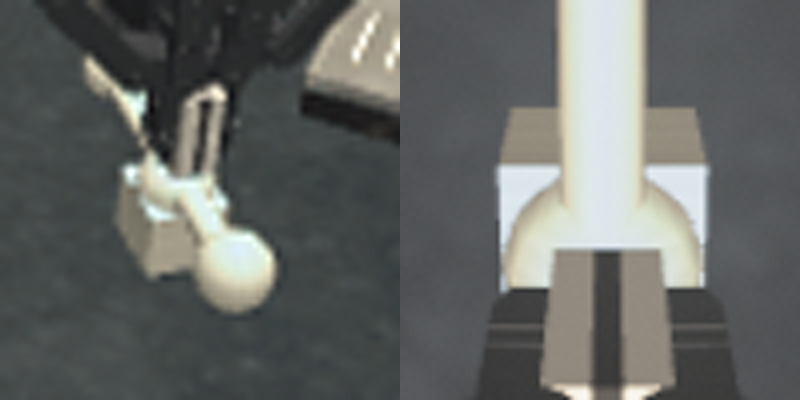

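By the pixel geometry, the fingertips are about 130–140 mm below the wrist camera, while the reported TCP is about 174 mm below it. The real finger ends are therefore some 30–38 mm behind the reported TCP, and the fingers shut just above the dome. I'll open, go lower while watching the force, and close again.

>>> arm_command(
  commands=[
    [[0, 0, 0, 0, 0, 0], [0, 0, 0, 0, 0, 0], [0, 0, 0, 0, 0, 0], [0, 0, 0, 0, 0, 0], [0, 0, 0.1, 0, 0, 0], [0, 0, 0.1, 0, 0, 0], [0, 0, 0.1, 0, 0, 0], [0, 0, 0.1, 0, 0, 0], [0, 0, 0.1, 0, 0, 0], [0, 0, 0, 0, 0, 0]],
  ],
  claw=70,
)

```text
time_s: 7.82
eef_pos: [0.5164, -0.248, -0.0189]
tcp_rot: [-2.879, -1.257, 0.001]
ft_force: [0.2, -0.7, -0.2]
grip_width: 0.0596
grip_force: 0.0
```

>>> arm_command(
  commands=[
    [[0, 0, 0, 0, 0, 0], [0, 0, 0, 0, 0, 0], [0, 0, 0, 0, 0, 0], [0, 0, 0, 0, 0, 0], [0, 0, 0, 0, 0, 0]],
  ],
  claw=0,
  squeeze=40,
)

```text
time_s: 8.45
eef_pos: [0.5169, -0.2482, -0.018]
tcp_rot: [2.879, 1.257, 0.001]
ft_force: [-0.9, 2.0, 4.6]
grip_width: 0.0273
grip_force: 40.6
```

```bash
python3 - <<'E'
from h import *
import cv2
a=eyes.get_image("scene");b=eyes.get_image("wrist")
o=np.hstack([cv2.resize(a[200:290,360:450],(400,400),interpolation=cv2.INTER_CUBIC),cv2.resize(b[130:290,240:400],(400,400),interpolation=cv2.INTER_CUBIC)])
cv2.imwrite("pics/c4.png",cv2.cvtColor(o,cv2.COLOR_RGB2BGR))
print(get_state())
E
```

```text
{'time_s': 8.55, 'joints': array([-0.04698118,  0.58941818,  0.54937922,  1.91923675, -0.43879539,
        0.75295619,  0.0059219 ]), 'joint_vel': array([-0.00011072,  0.00178102, -0.00243182, -0.0001468 ,  0.00069023,
       -0.00072072,  0.00046911]), 'joint_efforts': array([ 1.30360527e-01, -4.12711394e+01,  7.95289546e+00, -1.61104953e+01,
       -3.67567409e-02, -3.85050131e-01, -3.11618969e-03]), 'eef_pos': array([ 0.51694683, -0.24825497, -0.01803964]), 'tcp_rot': array([2.87907498e+00, 1.25672622e+00, 8.30558557e-04]), 'ft_force': array([-2.01511415, -0.09998815,  5.56409811]), 'moment': array([ 0.09827003,  0.1683134 , -0.02924105]), 'grip_force': 40.7294600084424, 'grip_width': 0.026583845017672903}
```

View pics/c4.png

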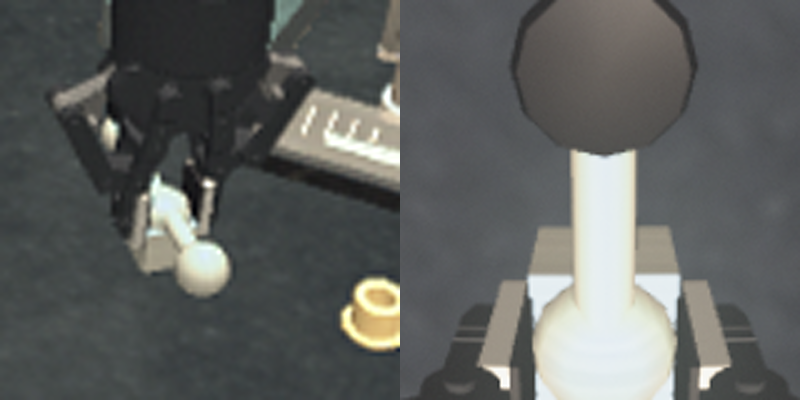

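The hub is held between the pads on its two flats: width 27 mm, grip 40 N. Next is to lift it and carry it to a pose beside the clamp, where the wrist camera can see the square past the arm.

>>> arm_command(
  commands=[
    [[0, 0, -0.2, 0, 0, 0], [0, 0, -0.7, 0, 0, 0], [0, 0, -0.9, 0, 0, 0], [0, 0, -0.9, 0, 0, 0], [0, 0, -0.8, 0, 0, 0], [0, 0, -0.4, 0, 0, 0], [0.2, -0.2, 0, 0, 0, 0], [0.5, -0.5, 0, 0, 0, 0], [0.7, -0.66, 0, 0, 0, 0], [0.7, -0.66, 0, 0, 0, 0], [0.7, -0.66, 0, 0, 0, 0], [0.7, -0.66, 0, 0, 0, 0]],
  ],
  squeeze=60,
)

```text
time_s: 10.05
eef_pos: [0.5109, -0.0035, 0.1746]
tcp_rot: [-2.877, -1.258, 0.005]
ft_force: [0.2, 0.1, -3.7]
grip_width: 0.0264
grip_force: 60.2
```

>>> arm_command(
  commands=[
    [[0.5, -0.45, 0, 0, 0, 0], [0.06, -0.04, 0, 0, 0, 0], [0, 0, 0, 0, 0, 0], [0, 0, 0, 0, 0, 0]],
  ],
)

```text
time_s: 10.55
eef_pos: [0.5136, 0.0295, 0.176]
tcp_rot: [2.88, 1.254, -0.002]
ft_force: [-0.5, -0.1, -4.3]
grip_width: 0.0262
grip_force: 60.2
```

```bash
python3 - <<'E'
from h import *
import cv2
s=get_state();c=eyes.calibration("wrist");np.save("w2.npy",c["pose"]);b=eyes.get_image("wrist")
cv2.imwrite("pics/w2.png",cv2.cvtColor(b,cv2.COLOR_RGB2BGR))
print(s['eef_pos'],s['tcp_rot'],s['grip_width'],s['ft_force'])
o=np.hstack([cv2.resize(b,(480,300)),cv2.resize(b[120:220,170:270],(300,300),interpolation=cv2.INTER_CUBIC)])
cv2.imwrite("pics/c5.png",cv2.cvtColor(o,cv2.COLOR_RGB2BGR))
E
```

```text
[0.51356706 0.02950365 0.17599348] [ 2.88041173e+00  1.25365181e+00 -2.22183517e-03] 0.02620429748383904 [-0.53095731 -0.08452133 -4.30467664]
```

View pics/c5.png

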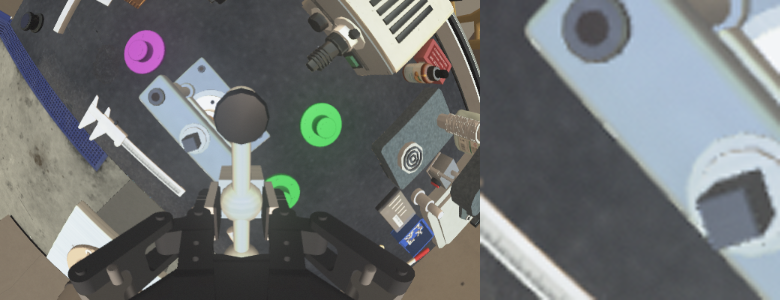

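The square is at about pixel (255,190) in the wrist view. I'll segment its top face numerically.

```bash
python3 - <<'E'
import cv2,numpy as np
im=cv2.imread("pics/w2.png");g=cv2.cvtColor(im,cv2.COLOR_BGR2GRAY)
np.set_printoptions(linewidth=250)
print(g[174:208,236:272:1])
E
```

```text
[[185 185 184 ... 176 167 211]
 [184 185 184 ... 199 171 194]
 [185 184 183 ... 210 195 167]
 ...
 [ 80  80  78 ... 184 185 186]
 [ 80  79  79 ... 185 185 185]
 [ 79  78  79 ... 185 185 185]]
```

```bash
python3 - <<'E'
import cv2,numpy as np
im=cv2.imread("pics/w2.png");g=cv2.cvtColor(im,cv2.COLOR_BGR2GRAY)
print("     "+" ".join(f"{c:3d}" for c in range(238,272)))
for r in range(174,208): print(r,":"," ".join(f"{v:3d}" for v in g[r,238:272]))
E
```

```text
238 239 240 241 242 243 244 245 246 247 248 249 250 251 252 253 254 255 256 257 258 259 260 261 262 263 264 265 266 267 268 269 270 271
174 : 184 184 187 199 212 213 213 209 199 197 210 215 214 214 214 213 213 213 214 215 215 216 216 217 217 219 218 218 218 214 201 176 167 211
175 : 184 184 190 208 213 213 212 205 208 214 214 214 213 214 215 214 214 214 215 217 217 218 218 211 197 206 215 215 214 213 210 199 171 194
176 : 183 183 191 213 212 212 211 214 215 213 213 214 214 215 216 216 217 218 217 208 208 203 199 178 141 166 211 212 212 212 211 210 195 167
177 : 185 185 196 212 211 212 197 206 214 214 214 215 216 216 217 217 217 217 211 147 143 108  85  84  86 101 201 211 212 212 213 212 214 162
178 : 185 189 204 212 211 211 211 213 215 215 216 216 218 219 218 193 159 147 111  94  92  87  83  84  82  91 145 203 213 212 214 214 213 197
179 : 185 195 209 211 211 212 215 217 218 218 214 196 178 163 152 127 108 100  84  84  85  85  84  82  82  90 142 203 214 214 214 215 214 213
180 : 187 199 211 211 211 215 217 218 217 206 174 143 121 102  88  84  84  84  83  84  82  83  83  82  82  86 11
[... 3163 characters left out ...]
  79  81  81  81  82  81  82  82  87  97 117 160 173 187 204 210 208 210 211 211 211 210 211 210 210 206 205 200 202 198 193 191 185
204 :  79  81  81  83  83  84  82  83  83  81  82 101 144 178 186 192 194 197 199 203 205 207 208 205 203 200 195 193 192 191 189 184 185 185
205 :  78  79  82  84  85  83  83  84  82  85  85  84  94 149 172 180 183 185 186 189 193 196 197 195 190 190 183 185 185 183 185 184 185 186
206 :  79  80  82  83  85  86  85  84  84  83  85  84  81  92 155 174 181 182 185 185 186 185 184 184 184 185 184 183 183 183 184 185 185 185
207 :  79  82  82  82  83  85  85  85  84  83  84  82  83  82 115 159 176 181 182 185 185 184 185 185 184 185 183 185 185 184 183 185 185 185
```

```bash
python3 - <<'E'
from h import *
from scipy.spatial.transform import Rotation as R
c=eyes.calibration("wrist");c["pose"]=np.load("w2.npy")
q=[(243,187),(257.5,183.7),(262.7,198.5),(248,202.7)]
p=np.array([onz("wrist",*x,.164,c) for x in q]);print(p,"ctr",p.mean(0))
for i in range(4):
    d=(p[(i+1)%4]-p[i])[:2];print(np.linalg.norm(d),np.degrees(np.arctan2(d[1],d[0]))%90)
s=get_state();m=R.from_rotvec(s['tcp_rot']).as_matrix();print(s['eef_pos'],np.degrees(np.arctan2(m[1,0],m[0,0])))
print("shift tool",m.T@(np.r_[p.mean(0)[:2],s['eef_pos'][2]]-s['eef_pos']))
# bridge screw head near (595-480)/3+170, 28/3+120
print(onz("wrist",170+115/3,120+28/3,.144,c))
# shoulder/hub in held pose: dome in image
print(onz("wrist",241/.75,203/.75,.176+.018+.036,c))
E
```

```text
[[0.49504874 0.08208831 0.164     ]
 [0.50347903 0.07707017 0.164     ]
 [0.49898797 0.06805136 0.164     ]
 [0.48988563 0.07270458 0.164     ]] ctr [0.49685034 0.07497861 0.164     ]
0.009810780786972903 59.236741149355794
0.010075151677657159 63.52829681420327
0.010222779313438388 62.92337020937893
0.010710378070141354 61.1795231687915
[0.51381739 0.0294856  0.1762238 ] 47.02880030383246
shift tool [ 2.17218015e-02 -4.34241535e-02 -1.00927744e-05]
[0.49901206 0.12823348 0.144     ]
[0.51661167 0.03230895 0.23      ]
```

>>> arm_command(
  commands=[
    [[0.213, -0.437, 0, 0, 0, 0], [0.213, -0.437, 0, 0, 0, 0], [0, 0, 0, 0, 0, -1], [0, 0, 0, 0, 0, -1], [0, 0, 0, 0, 0, -1], [0, 0, 0.2, 0, 0, -0.67], [0, 0, 0.2, 0, 0, 0], [0, 0, 0.1, 0, 0, 0], [0, 0, 0, 0, 0, 0], [0, 0, 0, 0, 0, 0]],
  ],
)

```text
time_s: 11.85
eef_pos: [0.497, 0.0762, 0.1519]
tcp_rot: [2.695, 1.614, 0.001]
ft_force: [0.6, -0.7, -3.5]
grip_width: 0.0264
grip_force: 60.2
```

```bash
cat > st.py <<'E'
from h import *
from scipy.spatial.transform import Rotation as R
s=get_state();m=R.from_rotvec(s['tcp_rot']).as_matrix()
print(round(s['time_s'],2),s['eef_pos'].round(4),"yaw",np.degrees(np.arctan2(m[1,0],m[0,0])).round(2),"z",m[:,2].round(4),"F",s['ft_force'].round(1),"M",s['moment'].round(2),"w",s['grip_width'].round(4),s['grip_force'].round(0))
E
python3 st.py
```

```text
Traceback (most recent call last):
  File "st.py", line 4, in <module>
    print(round(s['time_s'],2),s['eef_pos'].round(4),"yaw",np.degrees(np.arctan2(m[1,0],m[0,0])).round(2),"z",m[:,2].round(4),"F",s['ft_force'].round(1),"M",s['moment'].round(2),"w",s['grip_width'].round(4),s['grip_force'].round(0))
                                                                                                                                                                                      ^^^^^^^^^^^^^^^^^^^^^
AttributeError: 'float' object has no attribute 'round'
```

```bash
sed -i "s/s\['grip_width'\].round(4),s\['grip_force'\].round(0)/round(s['grip_width'],4)/" st.py; python3 st.py
```

```text
11.85 [0.497  0.0762 0.1519] yaw 61.83 z [ 7.e-04  2.e-04 -1.e+00] F [ 0.6 -0.7 -3.5] M [ 0.   -0.02 -0.02] w 0.0264
```

>>> arm_command(
  commands=[
    [[0, 0, 0.03, 0, 0, 0], [0, 0, 0.03, 0, 0, 0], [0, 0, 0.03, 0, 0, 0], [0, 0, 0.03, 0, 0, 0], [0, 0, 0.03, 0, 0, 0], [0, 0, 0.03, 0, 0, 0], [0, 0, 0, 0, 0, 0]],
  ],
)

```text
time_s: 12.72
eef_pos: [0.4965, 0.0754, 0.1424]
tcp_rot: [2.695, 1.614, -0.001]
ft_force: [-0.8, -2.7, -3.1]
grip_width: 0.0262
grip_force: 60.4
```

```bash
python3 st.py
```

```text
12.72 [0.4965 0.0754 0.1424] yaw 61.82 z [-5.e-04 -9.e-04 -1.e+00] F [-0.8 -2.7 -3.1] M [-0.55  0.16 -0.01] w 0.0262
```

It is entering the square with no upward push. I'll keep going down gently.

>>> arm_command(
  commands=[
    [[0, 0, 0.05, 0, 0, 0], [0, 0, 0.05, 0, 0, 0], [0, 0, 0.05, 0, 0, 0], [0, 0, 0, 0, 0, 0]],
  ],
)

```text
time_s: 13.22
eef_pos: [0.4962, 0.0755, 0.1346]
tcp_rot: [2.695, 1.614, -0.002]
ft_force: [-1.6, -4.9, -4.8]
grip_width: 0.0263
grip_force: 60.3
```

```bash
python3 st.py
```

```text
13.22 [0.4962 0.0755 0.1346] yaw 61.82 z [-0.001 -0.001 -1.   ] F [-1.6 -4.9 -4.8] M [-1.06  0.4   0.03] w 0.0263
```

>>> arm_command(
  commands=[
    [[-0.012, 0.004, 0.04, 0, 0, 0], [0, 0, 0.04, 0, 0, 0], [0, 0, 0.04, 0, 0, 0], [0, 0, 0.03, 0, 0, 0], [0, 0, 0.02, 0, 0, 0], [0, 0, 0, 0, 0, 0]],
  ],
)

```text
time_s: 13.98
eef_pos: [0.4966, 0.0753, 0.1266]
tcp_rot: [2.695, 1.614, -0.0]
ft_force: [-2.3, -5.4, -2.4]
grip_width: 0.0265
grip_force: 60.5
```

```bash
python3 st.py
```

```text
13.97 [0.4966 0.0753 0.1266] yaw 61.84 z [-1.e-04 -3.e-04 -1.e+00] F [-2.3 -5.4 -2.4] M [-1.07  0.51 -0.01] w 0.0265
```

Nearly home. I'll press 1–2 mm more until it bears on the shoulder.

>>> arm_command(
  commands=[
    [[-0.01, 0.004, 0.02, 0, 0, 0], [0, 0, 0.02, 0, 0, 0], [0, 0, 0, 0, 0, 0], [0, 0, 0, 0, 0, 0]],
  ],
)

```text
time_s: 14.48
eef_pos: [0.4966, 0.0752, 0.126]
tcp_rot: [-2.694, -1.614, -0.001]
ft_force: [-6.0, -4.6, 7.5]
grip_width: 0.0262
grip_force: 61.7
```

```bash
python3 st.py
```

```text
14.47 [0.4966 0.0752 0.126 ] yaw 61.84 z [-2.0e-04  1.1e-03 -1.0e+00] F [-6.  -4.6  7.5] M [-0.98  1.31  0.04] w 0.0262
```

It is bearing on the shoulder: +7.5 N at the expected height. I'll release, rise, shift 60 mm along the tool's x over the grip, and come down.

>>> arm_command(
  commands=[
    [[0, 0, -0.01, 0, 0, 0], [0, 0, 0, 0, 0, 0], [0, 0, 0, 0, 0, 0], [0, 0, 0, 0, 0, 0], [0, 0, -0.4, 0, 0, 0], [0, 0, -0.7, 0, 0, 0], [0, 0, -0.7, 0, 0, 0], [0, 0, 0, 0, 0, 0], [0, 0, 0, 0, 0, 0]],
  ],
  claw=60,
)

```text
time_s: 15.6
eef_pos: [0.4961, 0.0752, 0.2145]
tcp_rot: [-2.695, -1.614, 0.001]
ft_force: [0.3, 0.2, -0.1]
grip_width: 0.0512
grip_force: 0.0
```

```bash
python3 st.py; python3 - <<'E'
from h import *
import cv2
c=eyes.calibration("wrist");b=eyes.get_image("wrist");a=eyes.get_image("scene");t=eyes.get_image("top")
cv2.imwrite("pics/w3.png",cv2.cvtColor(b,cv2.COLOR_RGB2BGR));np.save("w3.npy",c["pose"])
o=np.hstack([cv2.resize(b,(480,300)),cv2.resize(a[130:230,230:330],(300,300),interpolation=cv2.INTER_CUBIC)])
cv2.imwrite("pics/c6.png",cv2.cvtColor(o,cv2.COLOR_RGB2BGR))
E
```

```text
15.6 [0.4961 0.0752 0.2145] yaw 61.85 z [-7.e-04  1.e-04 -1.e+00] F [ 0.3  0.2 -0.1] M [-0.01  0.01 -0.02] w 0.0512
```

View pics/c6.png

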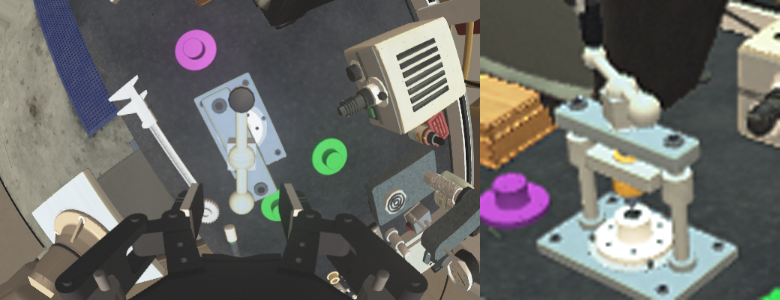

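The crank sits down on the bridge, upright. The grip is at about wrist pixel (321,132), in line with the tool's x. Moving onto it.

>>> arm_command(
  commands=[
    [[0.6, 0, 0, 0, 0, 0], [0.6, 0, 0, 0, 0, 0], [0, 0, 0, 0, 0, 0], [0, 0, 0.3, 0, 0, 0], [0, 0, 0.3, 0, 0, 0], [0, 0, 0.3, 0, 0, 0], [0, 0, 0.15, 0, 0, 0], [0, 0, 0, 0, 0, 0]],
  ],
)

```text
time_s: 16.75
eef_pos: [0.5244, 0.1277, 0.1619]
tcp_rot: [-2.695, -1.614, 0.002]
ft_force: [-1.1, -0.4, -0.9]
grip_width: 0.0513
grip_force: 0.0
```

>>> arm_command(
  commands=[
    [[0, 0, 0, 0, 0, 0], [0, 0, 0, 0, 0, 0], [0, 0, 0, 0, 0, 0], [0, 0, 0, 0, 0, 0], [0, 0, 0, 0, 0, 0]],
  ],
  claw=0,
  squeeze=40,
)

```text
time_s: 17.38
eef_pos: [0.5254, 0.1283, 0.1631]
tcp_rot: [2.695, 1.615, 0.002]
ft_force: [0.3, -0.0, 2.6]
grip_width: 0.018
grip_force: 39.0
```

```bash
python3 st.py; python3 - <<'E'
import numpy as np
th=61.85  # tool frame: radius initially +x; clockwise from above = positive about tool z
for step in (10,20):
    r=60*np.array([[np.cos(np.radians(a)),np.sin(np.radians(a))] for a in range(0,361,step)])
    print(step,(np.diff(r,axis=0)/50).round(3).tolist())
E
```

```text
17.38 [0.5254 0.1283 0.1631] yaw 61.86 z [ 1.2e-03  7.0e-04 -1.0e+00] F [ 0.3 -0.   2.6] M [ 0.03 -0.    0.02] w 0.018
10 [[-0.018, 0.208], [-0.054, 0.202], [-0.088, 0.19], [-0.12, 0.171], [-0.148, 0.148], [-0.171, 0.12], [-0.19, 0.088], [-0.202, 0.054], [-0.208, 0.018], [-0.208, -0.018], [-0.202, -0.054], [-0.19, -0.088], [-0.171, -0.12], [-0.148, -0.148], [-0.12, -0.171], [-0.088, -0.19], [-0.054, -0.202], [-0.018, -0.208], [0.018, -0.208], [0.054, -0.202], [0.088, -0.19], [0.12, -0.171], [0.148, -0.148], [0.171, -0.12], [0.19, -0.088], [0.202, -0.054], [0.208, -0.018], [0.208, 0.018], [0.202, 0.054], [0.19, 0.088], [0.171, 0.12], [0.148, 0.148], [0.12, 0.171], [0.088, 0.19], [0.054, 0.202], [0.018, 0.208]]
20 [[-0.072, 0.41], [-0.208, 0.361], [-0.319, 0.268], [-0.392, 0.143], [-0.417, 0.0], [-0.392, -0.143], [-0.319, -0.268], [-0.208, -0.361], [-0.072, -0.41], [0.072, -0.41], [0.208, -0.361], [0.319, -0.268], [0.392, -0.143], [0.417, 0.0], [0.392, 0.143], [0.319, 0.268], [0.208, 0.361], [0.072, 0.41]]
```

The grip is held (18 mm). Winding clockwise in 20° steps, starting with 120°.

>>> arm_command(
  commands=[
    [[-0.072, 0.41, 0, 0, 0, 0], [-0.208, 0.361, 0, 0, 0, 0], [-0.319, 0.268, 0, 0, 0, 0], [-0.392, 0.143, 0, 0, 0, 0], [-0.417, 0, 0, 0, 0, 0], [-0.392, -0.143, 0, 0, 0, 0]],
  ],
)

```text
time_s: 18.12
eef_pos: [0.5278, 0.0233, 0.1628]
tcp_rot: [2.696, 1.613, 0.003]
ft_force: [0.4, 5.4, 1.2]
grip_width: 0.0181
grip_force: 39.3
```

```bash
cat >> st.py <<'E'
c=np.array([.4966,.0752]);r=s['eef_pos'][:2]-c;a=np.degrees(np.arctan2(r[1],r[0]));t=np.array([r[1],-r[0]])/np.linalg.norm(r)
print("wound",(61.85-a)%360,"r",np.linalg.norm(r),"Ftan",s['ft_force'][:2]@t,"Frad",s['ft_force'][:2]@r/np.linalg.norm(r))
E
python3 st.py
```

```text
18.12 [0.5278 0.0233 0.1628] yaw 61.8 z [ 1.5e-03  8.0e-04 -1.0e+00] F [0.4 5.4 1.2] M [ 1.38 -0.17 -0.03] w 0.0181
wound 120.81139501095144 r 0.06053571817305019 Ftan -3.1097306937812803 Frad -4.412311953382451
```

>>> arm_command(
  commands=[
    [[-0.319, -0.268, 0, 0, 0, 0], [-0.208, -0.361, 0, 0, 0, 0], [-0.072, -0.41, 0, 0, 0, 0], [0.072, -0.41, 0, 0, 0, 0], [0.208, -0.361, 0, 0, 0, 0], [0.319, -0.268, 0, 0, 0, 0], [0.392, -0.143, 0, 0, 0, 0], [0.417, 0, 0, 0, 0, 0], [0.392, 0.143, 0, 0, 0, 0], [0.319, 0.268, 0, 0, 0, 0], [0.208, 0.361, 0, 0, 0, 0], [0.072, 0.41, 0, 0, 0, 0]],
  ],
)

```text
time_s: 19.62
eef_pos: [0.5235, 0.1291, 0.1627]
tcp_rot: [-2.691, -1.616, 0.003]
ft_force: [-3.2, 2.1, 5.1]
grip_width: 0.0179
grip_force: 40.1
```

```bash
python3 st.py
```

```text
19.62 [0.5235 0.1291 0.1627] yaw 61.98 z [-0.0027  0.0011 -1.    ] F [-3.2  2.1  5.1] M [ 0.35  0.81 -0.04] w 0.0179
wound 358.4180822708625 r 0.060215900121891756 Ftan -3.7650969329110557 Frad 0.41333273168635015
```

>>> arm_command(
  commands=[
    [[-0.072, 0.41, 0, 0, 0, 0], [-0.208, 0.361, 0, 0, 0, 0], [-0.319, 0.268, 0, 0, 0, 0], [-0.392, 0.143, 0, 0, 0, 0], [-0.417, 0, 0, 0, 0, 0], [-0.392, -0.143, 0, 0, 0, 0], [-0.319, -0.268, 0, 0, 0, 0], [-0.208, -0.361, 0, 0, 0, 0], [-0.072, -0.41, 0, 0, 0, 0]],
  ],
)

```text
time_s: 20.75
eef_pos: [0.4683, 0.0211, 0.1628]
tcp_rot: [2.694, 1.612, 0.006]
ft_force: [6.1, 4.8, -0.9]
grip_width: 0.0178
grip_force: 39.4
```

```bash
python3 st.py
```

```text
20.75 [0.4683 0.0211 0.1628] yaw 61.79 z [ 0.0043 -0.     -1.    ] F [ 6.1  4.8 -0.9] M [ 1.03 -1.6  -0.07] w 0.0178
wound 179.4657597761722 r 0.06107411835397504 Ftan -3.1845417224475066 Frad -7.118688316175583
```

>>> arm_command(
  commands=[
    [[0.072, -0.41, 0, 0, 0, 0], [0.208, -0.361, 0, 0, 0, 0], [0.319, -0.268, 0, 0, 0, 0], [0.392, -0.143, 0, 0, 0, 0], [0.417, 0, 0, 0, 0, 0], [0.392, 0.143, 0, 0, 0, 0], [0.319, 0.268, 0, 0, 0, 0], [0.208, 0.361, 0, 0, 0, 0], [0.054, 0.202, 0, 0, 0, 0]],
  ],
)

```text
time_s: 21.88
eef_pos: [0.514, 0.1328, 0.1627]
tcp_rot: [-2.692, -1.615, 0.003]
ft_force: [-2.1, 4.0, 7.1]
grip_width: 0.0179
grip_force: 40.4
```

```bash
python3 st.py
```

```text
21.88 [0.514  0.1328 0.1627] yaw 61.92 z [-2.5e-03  9.0e-04 -1.0e+00] F [-2.1  4.   7.1] M [0.76 0.57 0.02] w 0.0179
wound 348.66922925888804 r 0.060201705421745876 Ftan -3.1856110431417215 Frad 3.1682991359257597
```

>>> arm_command(
  commands=[
    [[0.018, 0.208, 0, 0, 0, 0], [-0.018, 0.208, 0, 0, 0, 0]],
  ],
)

```text
time_s: 22.12
eef_pos: [0.5323, 0.1234, 0.1629]
tcp_rot: [-2.692, -1.615, 0.001]
ft_force: [-1.0, 5.0, 5.8]
grip_width: 0.0175
grip_force: 40.3
```

```bash
python3 st.py
```

```text
22.12 [0.5323 0.1234 0.1629] yaw 61.94 z [-0.0016  0.0019 -1.    ] F [-1.   5.   5.8] M [0.9  0.36 0.01] w 0.0175
wound 8.3768377705277 r 0.05996662449026762 Ftan -3.792174740017082 Frad 3.413819825169589
```

>>> arm_command(
  commands=[
    [[-0.054, 0.202, 0, 0, 0, 0], [-0.088, 0.19, 0, 0, 0, 0]],
  ],
)

```text
time_s: 22.38
eef_pos: [0.5453, 0.11, 0.1628]
tcp_rot: [-2.688, -1.614, 0.001]
ft_force: [-3.4, 8.9, 6.3]
grip_width: 0.018
grip_force: 40.7
```

```bash
python3 st.py
```

```text
22.38 [0.5453 0.11   0.1628] yaw 61.98 z [-0.0035  0.005  -1.    ] F [-3.4  8.9  6.3] M [2.06 0.97 0.02] w 0.018
wound 26.270767359534297 r 0.0598452825974993 Ftan -9.207166062350595 Frad 2.4087032720703125
```

The tangential force has jumped to about 9 N, so the foot is bearing. I'll ease the command back by the lag so nothing is forced, then check.

>>> arm_command(
  commands=[
    [[0.036, -0.063, 0, 0, 0, 0]],
  ],
)

```text
time_s: 22.5
eef_pos: [0.5448, 0.1106, 0.1629]
tcp_rot: [-2.693, -1.614, -0.001]
ft_force: [1.1, 3.2, 5.1]
grip_width: 0.0179
grip_force: 40.3
```

```bash
python3 st.py
```

```text
22.5 [0.5448 0.1106 0.1629] yaw 61.86 z [-3.0e-04  1.9e-03 -1.0e+00] F [1.1 3.2 5.1] M [ 0.72 -0.14  0.01] w 0.0179
wound 25.57784890732821 r 0.059809257224185605 Ftan -1.9304136914778787 Frad 2.804631459466829
```

>>> arm_command(
  commands=[
    [[-0.02, 0.038, 0, 0, 0, 0], [-0.01, 0.019, 0, 0, 0, 0]],
  ],
)

```text
time_s: 22.75
eef_pos: [0.5453, 0.1099, 0.1629]
tcp_rot: [-2.689, -1.614, 0.0]
ft_force: [-1.2, 7.7, 6.6]
grip_width: 0.0176
grip_force: 40.5
```

```bash
python3 st.py
```

```text
22.75 [0.5453 0.1099 0.1629] yaw 61.95 z [-0.0026  0.0042 -1.    ] F [-1.2  7.7  6.6] M [ 1.72  0.67 -0.03] w 0.0176
wound 26.38477610629488 r 0.05982470274716573 Ftan -6.965392440208445 Frad 3.4423306422202975
```

At about 7 N the crank no longer moves (726° to 746° fits the contact model: roughly 85–100 N under the foot). That is firm. I'll relax, let go and rise.

>>> arm_command(
  commands=[
    [[0.02, -0.04, 0, 0, 0, 0], [0, 0, 0, 0, 0, 0]],
  ],
)

```text
time_s: 23.0
eef_pos: [0.5448, 0.1105, 0.1629]
tcp_rot: [-2.692, -1.615, -0.001]
ft_force: [-0.5, 5.0, 5.3]
grip_width: 0.0181
grip_force: 40.3
```

>>> arm_command(
  commands=[
    [[0, 0, 0, 0, 0, 0], [0, 0, 0, 0, 0, 0], [0, 0, 0, 0, 0, 0], [0, 0, 0, 0, 0, 0], [0, 0, -0.2, 0, 0, 0], [0, 0, -0.6, 0, 0, 0], [0, 0, -0.8, 0, 0, 0], [0, 0, -0.6, 0, 0, 0], [0, 0, 0, 0, 0, 0], [0, 0, 0, 0, 0, 0]],
  ],
  claw=60,
)

```text
time_s: 24.25
eef_pos: [0.5457, 0.1089, 0.2722]
tcp_rot: [-2.695, -1.614, 0.001]
ft_force: [-0.4, 0.9, 0.4]
grip_width: 0.0512
grip_force: 0.0
```

```bash
python3 st.py; python3 - <<'E'
from h import *
import cv2
c=eyes.calibration("wrist");b=eyes.get_image("wrist");a=eyes.get_image("scene")
o=np.hstack([cv2.resize(b,(480,500)),cv2.resize(a[140:240,250:314],(320,500),interpolation=cv2.INTER_CUBIC)])
cv2.imwrite("pics/c7.png",cv2.cvtColor(o,cv2.COLOR_RGB2BGR))
E
```

```text
24.25 [0.5457 0.1089 0.2722] yaw 61.84 z [-8.e-04 -1.e-04 -1.e+00] F [-0.4  0.9  0.4] M [0.04 0.04 0.05] w 0.0512
wound 27.395374524399486 r 0.05952584841833492 Ftan -0.9674529721351129 Frad 0.1794763833153746
```

View pics/c7.png

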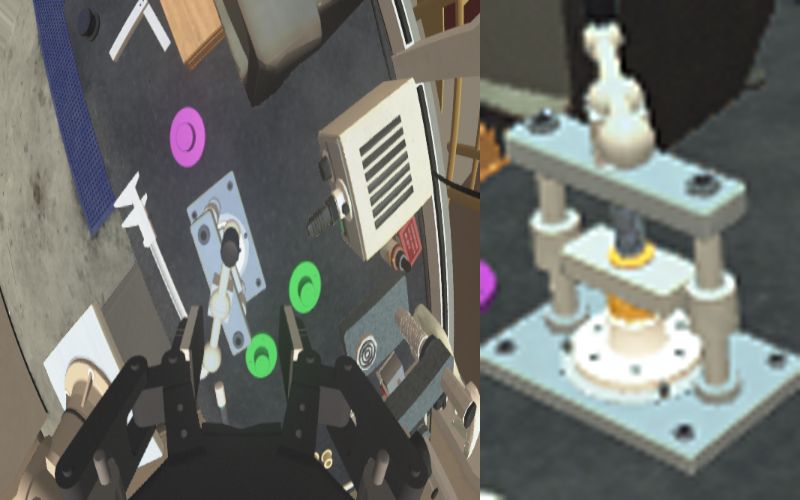

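The last picture shows the brass foot sitting on the flange boss, the crank upright and seated on the square, and the gripper clear of everything.

```bash
python3 -c "
from bench import ctrl
print(ctrl.sign_off())"
```

```text
the job is handed in; nothing more can be done
None
```

I fitted the crank fully down on the square and wound it clockwise about 746° until it came up firm; it held against about 7 N at the grip (one reading peaked at 9.2 N), which I estimate as 85–100 N under the foot. I then let go, left the crank on the square and handed the job in at about 24 s; no verdict was shown.

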